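# Slide the pepper mill into its wire bay

### The arm

A 6-joint arm with a two-finger parallel gripper is mounted at the origin on the work surface. World frame = base frame: x ahead of the robot, y to its left, z up, the work surface at z = 0. Lengths are in m, angles in rad, forces in N, time in s.
With the tool pointing down it reaches from about 0.425 to 0.95 m from the base axis. Payload 14.7 kg.
Tool frame: the origin (TCP) lies midway between the tips of the shut fingers; the grasp point (between the pads) lies 19 mm behind it; x points along the fingers, y is the direction in which the jaws open and shut, and the axes are right-handed (so a half turn about x gives the same grasp; the last joint's range is limited). The gripper opens to 85 mm and grips with 20 to 120 N. Pads are 22 mm wide; open, the fingers measure 114 mm over their backs; the gripper's body (76 mm by 85 mm) begins 54 mm behind the grasp point. The pads swing forward as they close: fully open they stand 13 mm farther back than shut.
Start: joints at [-1.339, 0.48, 1.596, -0, 1.065, -0.047], TCP at [0.179, -0.625, 0.231] pointing down, gripper open.
Joint ranges: [-2.75, 2.75], [-0.82, 2.05], [0.23, 2.67], [-1.56, 4.7], [0.09, 2.69], [-2.92, 2.92]. Speed limits (rad/s): [1.89, 1.89, 2.39, 3.01, 3.01, 3.01].

### API

Orientations are given as a 3x3 rotation matrix whose columns are the frame's x, y, z axes.
In Python, from rig import * gives the robot as it stands. The module is installed in compiled form; this text tells all that it offers.
- The arm moves only by the tool jog_arm, never from a script. Its argument "commands" is a list that holds one entry, the list of rows, each a list of 7 numbers: the turn, a rotation vector about the tool's x, y, z in degrees, then the shift along the tool's x, y, z in m, then the opening, from -1 (shut) to 1 (fully open). In form: [[[wx, wy, wz, tx, ty, tz, grip], ...]]. A call has exactly 10 rows; each row shifts and turns the pose as measured when the row begins, along the tool's axes as they then stand; what a row does not reach is not made up. A row lasts 1/8 s, in which the tool goes at most 62.5 mm and 10.7 degrees, less where a joint would pass 70% of its speed; a pose out of reach is approached as far as the arm can. A call with a gripper value outside its range is refused whole. The fingers move at their own pace and stop on an object; the grip force is fixed at half the most. Time passes only in rows, so rows that do not move let the fingers close, or fill a call up. It gives the time, the measured TCP pose, the force and the opening at its end, in the units of the state.
- state(): the state, without advancing time (a new reading comes with each control period).
- grab_frame(name): name is "scene" or "top" or "wrist"; returns a dict with "pixels" (400x640x3 uint8, red, green, blue), "fx", "fy", "cx", "cy" (pixels), "T" (4x4, takes a point from camera to world coordinates). Camera axes: x right, y down, z forward; pixel columns grow to the right and rows downward; lengths in m; the calibration is good to about 2 mm. A picture is of the moment at which its call begins. There is no depth.
- close_job(): hands the job in, once; it reports no verdict.
The state is a dict: "time": time; "joint_positions": joint angles; "qvel": joint speeds; "joint_torque": joint torques, N m; "eef_pos": TCP position; "orientation": TCP orientation; "wrist_force": force on the tool from outside, world axes, zero at the start; "wrist_torque": the same for the moment, N m; "grip_width": finger opening in m.
Only numpy, scipy, OpenCV 4.12 (cv2) and the standard library are available. Lean on these libraries where they do the work, as an engineer would, in place of code of your own. Each camera call takes 0.05 s, during which the arm holds its last target. There are 200 camera calls.

### The job

Put the tall wooden pepper mill away in the empty dark wire bay by pushing it across the counter with the fingers, low down on its broad foot so that it slides upright and does not topple, until it stands fully home against the back rail of the bay. Push gently and never pinch, lift or tip the mill, and leave the oil bottle in the other bay, the mug and the jar where they stand. Finish with the mill upright and at rest, and the hand clear of everything.

Things in the scene. Friction and masses are not known exactly. Their poses are not given: they have to be found in the camera images.
- mill: Tall dark wooden pepper mill, loose, 219 mm high, about 0.27 to 0.53 kg, round. Foot: upright cylinder, 60 mm diameter, up to 42 mm high; above it the body narrows to 36 mm (77 to 117 mm up) and swells to a 50 mm head (175 mm up). Pushed below about 30 mm it slides on the counter; pushed at its body or head it topples. Origin: centre of its underside, z up.
- bay: Empty dark steel wire bay fixed to the counter: low U of two 6 mm rails, 37 mm high, no floor, open at the front. Origin on the counter where the mill's centre stands when home, midway between the sides. x points into the bay; y left. Inner faces: back rail at x=+30 mm, sides at y=+-42 mm, parallel back to x=-35 mm, then flaring outwards to wire tips at x=-62, y=+-62 mm.
- full_bay: A second bay, the same in every measure, already occupied by the oil bottle. Origin and axes as for the empty bay.
- oil: Green glass oil bottle, loose, 60 mm diameter, 200 mm high, standing in the second bay; to be left alone. Origin: centre of its underside.
- mug: White mug, loose, 80 mm across, 90 mm high, handle at its +y side; bystander to be left alone. Origin: centre of its underside.
- jar: Clear jar with a steel lid, loose, 64 mm diameter, 85 mm high; bystander to be left alone. Origin: centre of its underside.
There are look-alikes about, which are no part of the job. Leave any purple look-alike of the bay alone.

How it is judged:
By the outcome, as a careful person would: the job done as asked, in the order asked, and still so for the second after the job is handed in, with the robot touching nothing.
It also fails if it takes over 58 s, if anything falls off the work surface, if the arm or the gripper's body presses on something with over 40 N, if the wrist force passes 120 N, or if a joint passes its speed limit or range.

## Working session

There is one attempt and no reset: what is moved stays moved. The work goes in short steps, Python scripts to look and compute and a tool call to move; the robot and the scene stay as the last step left them, time stands still between calls to the robot, and variables do not carry over. Pictures are saved under pics/ and viewed, about 8 in all and at most 12, crops included, and the job is handed in when it is done.

Besides the shell and the picture viewer there is one more tool, called after "Call:" as a command line: name --argument value ..., lists and objects as JSON in quotes. jog_arm: Moves the arm, as the interface text tells. Its arguments: {"type":"object","properties":{"commands":{"type":"array"}},"required":["commands"]}

```bash
mkdir -p pics
python3 - <<'E'
from rig import *
import cv2,pickle
for n in("scene","top"):
    f=grab_frame(n); cv2.imwrite(f"pics/{n}0.png",f["pixels"][:,:,::-1]); pickle.dump(f,open(f"{n}0.pkl","wb"))
    print(n,f["fx"],f["cx"],f["cy"],f["T"].round(3).tolist())
s=state();print(s["time"],s["eef_pos"],s["orientation"],s["grip_width"])
E
```

```text
scene 425.9743006479671 323.51785572877253 197.95785637941376 [[-0.302, 0.635, -0.71, 1.508], [0.953, 0.201, -0.226, 0.256], [-0.001, -0.746, -0.666, 0.857], [0.0, 0.0, 0.0, 1.0]]
top 368.8685349669884 311.74921132959975 194.62273694097172 [[-0.005, -0.992, 0.125, 0.504], [-0.999, 0.009, 0.036, -0.022], [-0.036, -0.124, -0.992, 0.943], [0.0, 0.0, 0.0, 1.0]]
0.1 [ 0.1788391  -0.62453317  0.23075376] [[-2.43417518e-04  2.75215187e-01 -9.61382620e-01]
 [ 1.04263562e-03 -9.61382056e-01 -2.75215290e-01]
 [-9.99999427e-01 -1.06936398e-03 -5.29319231e-05]] 0.08529699784063614
```

View pics/scene0.png

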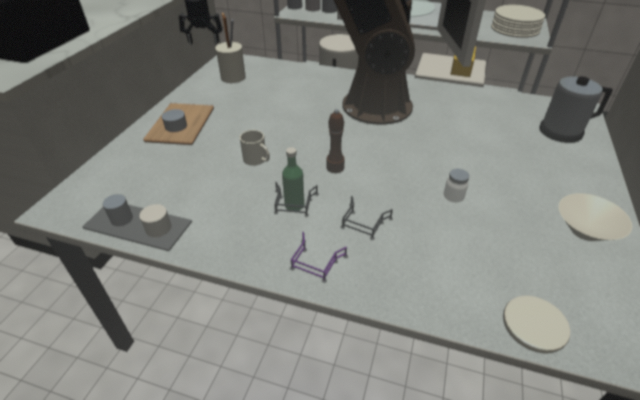

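View pics/top0.png

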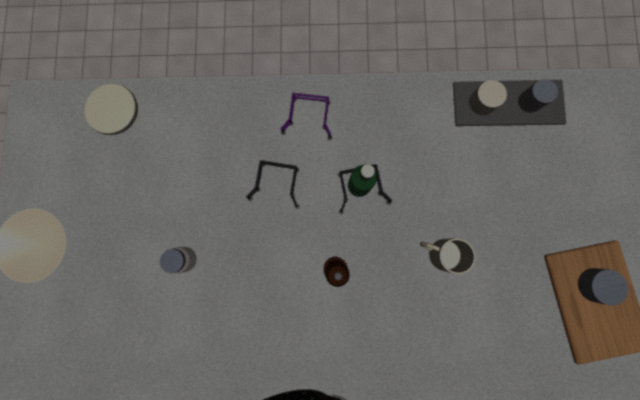

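The scene and top views show the mill at top (336,270). The empty dark bay has its back corners at about (262,162) and (297,167) and opens downward (towards the robot). The oil bay is to its right and the purple look-alike is beyond it. I'll zoom in to measure.

```bash
cat > h.py <<'E'
import numpy as np,cv2,pickle
def ray(f,u,v,z):
    d=f["T"][:3,:3]@np.array([(u-f["cx"])/f["fx"],(v-f["cy"])/f["fy"],1]); o=f["T"][:3,3]
    return (o+d*(z-o[2])/d[2])[:2]
def proj(f,p):
    q=np.linalg.inv(f["T"])@np.append(p,1); return q[0]/q[2]*f["fx"]+f["cx"],q[1]/q[2]*f["fy"]+f["cy"]
E
python3 - <<'E'
from h import *
f=pickle.load(open("top0.pkl","rb"));g=pickle.load(open("scene0.pkl","rb"))
a=cv2.resize(f["pixels"][150:300,235:395,::-1],None,fx=4,fy=4,interpolation=2)
b=cv2.resize(g["pixels"][100:250,320:410,::-1],None,fx=4,fy=4,interpolation=2)
cv2.imwrite("pics/a.png",a);cv2.imwrite("pics/b.png",b)
E
```

```text
(no output)
```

View pics/a.png

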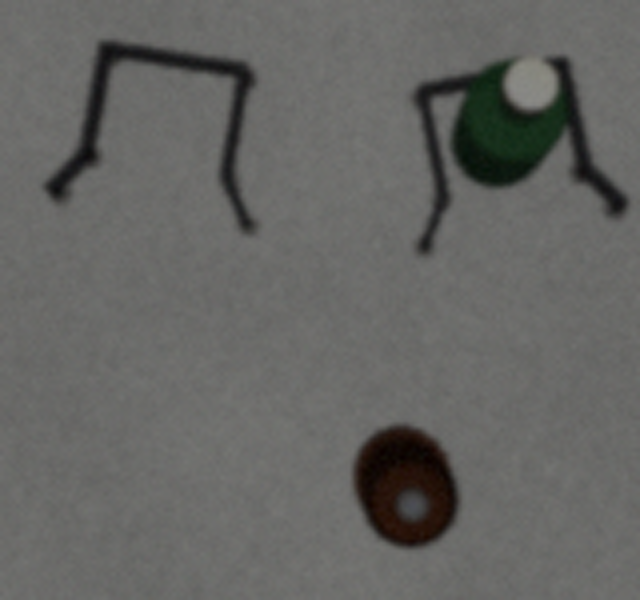

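View pics/b.png

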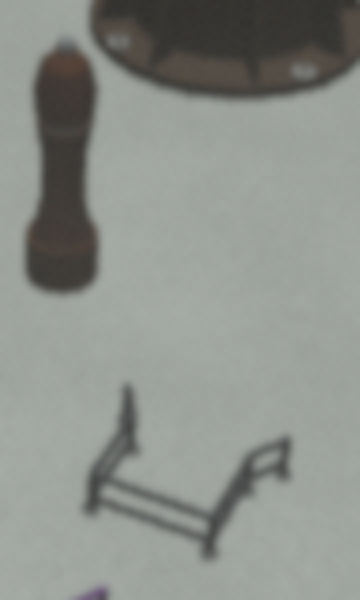

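Run:
```python
from h import *
f=pickle.load(open("top0.pkl","rb"));g=pickle.load(open("scene0.pkl","rb"))
A=lambda u,v,z:ray(f,235+u/4-.375,150+v/4-.375,z)
B=lambda u,v,z:ray(g,320+u/4-.375,100+v/4-.375,z)
P=np.array([A(*p,.034) for p in[(108,48),(245,71),(90,152),(228,172),(55,188),(250,228)]])
bl,br,sl,sr,tl,tr=P;print(P.round(3))
print("widths",np.linalg.norm(bl-br),np.linalg.norm(sl-sr),np.linalg.norm(tl-tr))
# model fit: known corner points in bay frame -> rigid transform
M=np.array([[33,45],[33,-45],[-35,45],[-35,-45],[-62,65],[-62,-65]])/1e3
mc,pc=M.mean(0),P.mean(0);H=(M-mc).T@(P-pc);th=np.arctan2(H[0,1]-H[1,0],H[0,0]+H[1,1])
R=np.array([[np.cos(th),-np.sin(th)],[np.sin(th),np.cos(th)]]);t=pc-R@mc
print("bay",t.round(4),np.degrees(th),"res mm",((M@R.T+t-P)*1e3).round(1).tolist())
print("scene corners",[B(*p,.034).round(3) for p in[(98,480),(212,522)]], "model",(M[:2]@R.T+t).round(3).tolist())
m=A(402,475,.025); print("mill top",m,"mill head",A(411,500,.19))
d=g["T"][:2,3]-m;d/=np.linalg.norm(d);print("mill scene",B(61,292,0)-.03*d)
# jar, mug, oil rough
print("jar",ray(f,173,260,.085),"mug",ray(f,457,256,.09),"mughandle",ray(f,427,246,.05),"oil",A(490,135,.01),"oilbay tipL",A(423,248,.034),"oilbayBL",A(422,93,.034))
```

```text
[[0.704 0.137]
 [0.688 0.05 ]
 [0.638 0.148]
 [0.624 0.061]
 [0.615 0.169]
 [0.589 0.047]]
widths 0.08815226692663927 0.08770624500410405 0.12485088247666988
bay [0.6639 0.0983] -10.112946039936409 res mm [[0.5, -0.2], [0.5, -2.1], [-0.2, 1.2], [-2.5, -0.8], [-0.8, 3.9], [2.5, -2.0]]
scene corners [array([0.699, 0.058]), array([0.714, 0.141])] model [[0.704, 0.137], [0.689, 0.048]]
mill top [ 0.43764204 -0.04515999] mill head [ 0.43734166 -0.04529649]
mill scene [ 0.43741715 -0.04491876]
jar [0.46200908 0.33264401] mug [ 0.46915084 -0.31793458] mughandle [ 0.49116162 -0.26283593] oil [ 0.64943923 -0.10425351] oilbay tipL [ 0.57573635 -0.05960348] oilbayBL [ 0.67267228 -0.06039109]
```

The two views agree on the mill at (0.4375, -0.045). The empty bay's home is about (0.664, 0.098), facing -10°.

1. Hold the fingers partly open as a two-point cradle, with the hand leaning back 40° so its body clears the mill's head.
2. Push along 59° to a point in front of the bay.
3. Push along the bay axis until the mill is home.

```bash
cat >> h.py <<'E'
from scipy.spatial.transform import Rotation as Ro, Slerp
def pose(phi,tilt,flip=-1):
    p,t=np.radians([phi,tilt]);d=np.array([np.cos(p),np.sin(p),0]);k=np.array([0,0,1.])
    x=np.sin(t)*d-np.cos(t)*k;y=flip*np.cross(k,d);return np.column_stack([x,y,np.cross(x,y)])
def rows(p0,R0,p1,R1,n,g,show=True):
    sl=Slerp([0,1],Ro.from_matrix([R0,R1]));p0,p1=np.array(p0),np.array(p1);o=[]
    for i in range(n):
        a,b=sl(i/n),sl((i+1)/n);w=(a.inv()*b).as_rotvec(degrees=True);t=a.inv().apply((p1-p0)/n)
        o.append([*w.round(1),*t.round(4),g])
    if show:print("\n".join(str([float(v) for v in r])+"," for r in o))
E
python3 - <<'E'
from h import *
from rig import state
s=state()
rows(s["eef_pos"],s["orientation"],[.39,-.13,.2],pose(59,40),20,-.2)
E
```

```text
[-2.1, 1.9, -0.7, 0.0016, -0.0209, -0.017, -0.2],
[-2.1, 1.9, -0.7, 0.0024, -0.0202, -0.0176, -0.2],
[-2.1, 1.9, -0.7, 0.0033, -0.0195, -0.0183, -0.2],
[-2.1, 1.9, -0.7, 0.0041, -0.0188, -0.0188, -0.2],
[-2.1, 1.9, -0.7, 0.005, -0.0181, -0.0193, -0.2],
[-2.1, 1.9, -0.7, 0.0059, -0.0173, -0.0198, -0.2],
[-2.1, 1.9, -0.7, 0.0068, -0.0165, -0.0202, -0.2],
[-2.1, 1.9, -0.7, 0.0076, -0.0157, -0.0205, -0.2],
[-2.1, 1.9, -0.7, 0.0085, -0.0148, -0.0208, -0.2],
[-2.1, 1.9, -0.7, 0.0094, -0.0139, -0.021, -0.2],
[-2.1, 1.9, -0.7, 0.0103, -0.0131, -0.0212, -0.2],
[-2.1, 1.9, -0.7, 0.0112, -0.0122, -0.0213, -0.2],
[-2.1, 1.9, -0.7, 0.012, -0.0112, -0.0213, -0.2],
[-2.1, 1.9, -0.7, 0.0129, -0.0103, -0.0213, -0.2],
[-2.1, 1.9, -0.7, 0.0137, -0.0094, -0.0212, -0.2],
[-2.1, 1.9, -0.7, 0.0145, -0.0084, -0.0211, -0.2],
[-2.1, 1.9, -0.7, 0.0153, -0.0075, -0.0208, -0.2],
[-2.1, 1.9, -0.7, 0.0161, -0.0065, -0.0206, -0.2],
[-2.1, 1.9, -0.7, 0.0169, -0.0056, -0.0202, -0.2],
[-2.1, 1.9, -0.7, 0.0176, -0.0046, -0.0199, -0.2],
```

Call:
jog_arm --commands '[[[-2.1,1.9,-0.7,0.002,-0.021,-0.017,-0.2],[-2.1,1.9,-0.7,0.002,-0.02,-0.018,-0.2],[-2.1,1.9,-0.7,0.003,-0.02,-0.018,-0.2],[-2.1,1.9,-0.7,0.004,-0.019,-0.019,-0.2],[-2.1,1.9,-0.7,0.005,-0.018,-0.019,-0.2],[-2.1,1.9,-0.7,0.006,-0.017,-0.02,-0.2],[-2.1,1.9,-0.7,0.007,-0.017,-0.02,-0.2],[-2.1,1.9,-0.7,0.008,-0.016,-0.021,-0.2],[-2.1,1.9,-0.7,0.009,-0.015,-0.021,-0.2],[-2.1,1.9,-0.7,0.009,-0.014,-0.021,-0.2]]]'

```text
time: 1.35
eef_pos: [0.285, -0.3664, 0.213]
orientation: [[0.24, 0.62, -0.747], [0.264, -0.782, -0.565], [-0.934, -0.062, -0.351]]
wrist_force: [-0.2, 0.1, 0.1]
grip_width: 0.0344
```

Call:
jog_arm --commands '[[[-2.1,1.9,-0.7,0.01,-0.013,-0.021,-0.2],[-2.1,1.9,-0.7,0.011,-0.012,-0.021,-0.2],[-2.1,1.9,-0.7,0.012,-0.011,-0.021,-0.2],[-2.1,1.9,-0.7,0.013,-0.01,-0.021,-0.2],[-2.1,1.9,-0.7,0.014,-0.009,-0.021,-0.2],[-2.1,1.9,-0.7,0.015,-0.008,-0.021,-0.2],[-2.1,1.9,-0.7,0.015,-0.008,-0.021,-0.2],[-2.1,1.9,-0.7,0.016,-0.007,-0.021,-0.2],[-2.1,1.9,-0.7,0.017,-0.006,-0.02,-0.2],[-2.1,1.9,-0.7,0.018,-0.005,-0.02,-0.2]]]'

```text
time: 2.6
eef_pos: [0.3869, -0.1085, 0.1983]
orientation: [[0.337, 0.871, -0.358], [0.562, -0.491, -0.666], [-0.755, 0.023, -0.655]]
wrist_force: [0.0, 0.9, -0.1]
grip_width: 0.0342
```

Run:
```python
from h import *
from rig import *
s=state();print(s["time"],s["eef_pos"],s["orientation"].round(3) if hasattr(s["orientation"],"round") else s["orientation"],s["joint_positions"],s["grip_width"])
print(pose(59,40).round(3))
rows(s["eef_pos"],s["orientation"],[.392,-.12,.010],pose(59,40),10,-.2)
f=grab_frame("wrist");cv2.imwrite("pics/w1.png",f["pixels"][:,:,::-1])
```

```text
2.6 [ 0.38686186 -0.10847553  0.1983193 ] [[ 0.337  0.871 -0.358]
 [ 0.562 -0.491 -0.666]
 [-0.755  0.023 -0.655]] [-0.95504213  0.35707595  2.24218855  0.77159011  1.03500328 -1.02424878] 0.03419757990814669
[[ 0.331  0.857 -0.395]
 [ 0.551 -0.515 -0.657]
 [-0.766 -0.    -0.643]]
[0.2, -0.1, 0.0, 0.0138, 0.0006, 0.0129, -0.2],
[0.2, -0.1, 0.0, 0.0138, 0.0006, 0.0129, -0.2],
[0.2, -0.1, 0.0, 0.0138, 0.0007, 0.0129, -0.2],
[0.2, -0.1, 0.0, 0.0138, 0.0007, 0.0128, -0.2],
[0.2, -0.1, 0.0, 0.0138, 0.0008, 0.0128, -0.2],
[0.2, -0.1, 0.0, 0.0139, 0.0008, 0.0128, -0.2],
[0.2, -0.1, 0.0, 0.0139, 0.0009, 0.0128, -0.2],
[0.2, -0.1, 0.0, 0.0139, 0.0009, 0.0127, -0.2],
[0.2, -0.1, 0.0, 0.0139, 0.0009, 0.0127, -0.2],
[0.2, -0.1, 0.0, 0.0139, 0.001, 0.0127, -0.2],
```

Call:
jog_arm --commands '[[[0.2,-0.1,0,0.0125,0.0006,0.0118,-0.2],[0.2,-0.1,0,0.0125,0.0006,0.0118,-0.2],[0.2,-0.1,0,0.0125,0.0006,0.0118,-0.2],[0.2,-0.1,0,0.0125,0.0007,0.0117,-0.2],[0.2,-0.1,0,0.0125,0.0007,0.0117,-0.2],[0.2,-0.1,0,0.0125,0.0007,0.0117,-0.2],[0.2,-0.1,0,0.0125,0.0008,0.0117,-0.2],[0.2,-0.1,0,0.0125,0.0008,0.0116,-0.2],[0.2,-0.1,0,0.0125,0.0008,0.0116,-0.2],[0.2,-0.1,0,0.0125,0.0009,0.0116,-0.2]]]'

```text
time: 3.9
eef_pos: [0.3904, -0.1195, 0.0177]
orientation: [[0.328, 0.858, -0.397], [0.551, -0.514, -0.657], [-0.767, -0.003, -0.641]]
wrist_force: [1.2, -0.3, -0.4]
grip_width: 0.0342
```

Run:
```python
from h import *
from rig import *
s=state();print(s["time"],s["eef_pos"],s["orientation"],s["joint_positions"],s["wrist_force"])
m=np.array([.4375,-.045,.011]);d=np.array([np.cos(np.radians(59)),np.sin(np.radians(59)),0])
print("behind",(m-s["eef_pos"])@d)
rows(s["eef_pos"],s["orientation"],m-.058*d,pose(59,40),10,-.2)
f=grab_frame("wrist");g=grab_frame("scene")["pixels"]
cv2.imwrite("pics/2.png",np.vstack([f["pixels"][::2,::2],g[20:220,170:490]])[:,:,::-1])
```

```text
3.9 [ 0.39042129 -0.11952557  0.01770669] [[ 0.32768318  0.85755034 -0.39652383]
 [ 0.55101887 -0.51439027 -0.65710034]
 [-0.76746462 -0.00317139 -0.64108346]] [-0.95109942  0.76342696  2.28852668  1.06379781  0.73584251 -1.44347419] [ 1.16782541 -0.28536174 -0.41478894]
behind 0.08812820585898508
[-0.0, 0.0, 0.0, 0.0024, 0.0002, -0.0019, -0.2],
[-0.0, 0.0, 0.0, 0.0024, 0.0002, -0.0019, -0.2],
[-0.0, 0.0, 0.0, 0.0024, 0.0002, -0.0019, -0.2],
[-0.0, 0.0, 0.0, 0.0024, 0.0002, -0.0019, -0.2],
[-0.0, 0.0, 0.0, 0.0024, 0.0002, -0.0019, -0.2],
[-0.0, 0.0, 0.0, 0.0024, 0.0002, -0.0019, -0.2],
[-0.0, 0.0, 0.0, 0.0024, 0.0002, -0.0019, -0.2],
[-0.0, 0.0, 0.0, 0.0024, 0.0002, -0.0019, -0.2],
[-0.0, 0.0, 0.0, 0.0024, 0.0002, -0.0019, -0.2],
[-0.0, 0.0, 0.0, 0.0024, 0.0002, -0.0019, -0.2],
```

View pics/2.png

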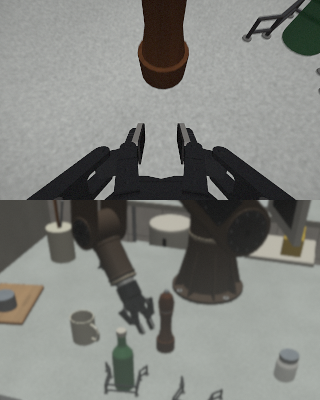

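The mill's foot is centred between the fingertips in the wrist view (mill about x=163, finger midline about 161), and everything else is clear. I'll check how close the wrist camera would come to the mill's head, then close in.

Run:
```python
from h import *
from rig import *
s=state();f=grab_frame("wrist");R=np.array(s["orientation"]);print("cam in tool",R.T@(f["T"][:3,3]-s["eef_pos"]),"cam world",f["T"][:3,3])
d=np.array([np.cos(np.radians(59)),np.sin(np.radians(59)),0])
print("cam fwd of TCP",(f["T"][:3,3]-s["eef_pos"])@d)
```

```text
cam in tool [-0.14218313 -0.0017577  -0.0775133 ] cam world [ 0.37294718 -0.14589254  0.17613694]
cam fwd of TCP -0.031752007029251954
```

Call:
jog_arm --commands '[[[0,0,0,0.003,0.0002,-0.0015,-0.2],[0,0,0,0.003,0.0002,-0.0015,-0.2],[0,0,0,0.003,0.0002,-0.0015,-0.2],[0,0,0,0.003,0.0002,-0.0015,-0.2],[0,0,0,0.003,0.0002,-0.0022,-0.2],[0,0,0,0.003,0.0002,-0.0022,-0.2],[0,0,0,0.003,0.0002,-0.0022,-0.2],[0,0,0,0.003,0.0002,-0.0022,-0.2],[0,0,0,0.003,0.0002,-0.0025,-0.2],[0,0,0,0.003,0.0002,-0.0025,-0.2]]]'

```text
time: 5.3
eef_pos: [0.4113, -0.0889, 0.0087]
orientation: [[0.328, 0.858, -0.396], [0.551, -0.514, -0.657], [-0.767, -0.002, -0.641]]
wrist_force: [-0.3, 0.1, 0.2]
grip_width: 0.0337
```

Run:
```python
from h import *
from rig import *
s=state()
d=np.array([np.cos(np.radians(59)),np.sin(np.radians(59)),0]);m=np.array([.4375,-.045,.011])
e=m-s["eef_pos"];print("behind",e@d,"lat",e@[-d[1],d[0],0])
print(s["eef_pos"],s["wrist_force"]);R=pose(59,40);print("1m fwd in tool",R.T@d)
rows(s["eef_pos"],s["orientation"],m-.0+d*(.04-.028),R,10,-.2)
```

```text
behind 0.05109951051889629 lat 0.0001664216787126173
[ 0.41132446 -0.08888654  0.00865743] [-0.34142649  0.06781221  0.18370496]
1m fwd in tool [ 0.64278761  0.         -0.76604444]
[-0.0, 0.0, 0.0, 0.0039, -0.0, -0.005, -0.2],
[-0.0, 0.0, 0.0, 0.0039, -0.0, -0.005, -0.2],
[-0.0, 0.0, 0.0, 0.0039, -0.0, -0.005, -0.2],
[-0.0, 0.0, 0.0, 0.0039, -0.0, -0.005, -0.2],
[-0.0, 0.0, 0.0, 0.0039, -0.0, -0.005, -0.2],
[-0.0, 0.0, 0.0, 0.0039, -0.0, -0.005, -0.2],
[-0.0, 0.0, 0.0, 0.0039, -0.0, -0.005, -0.2],
[-0.0, 0.0, 0.0, 0.0039, -0.0, -0.005, -0.2],
[-0.0, 0.0, 0.0, 0.0039, -0.0, -0.005, -0.2],
[-0.0, 0.0, 0.0, 0.0039, -0.0, -0.005, -0.2],
```

Call:
jog_arm --commands '[[[0,0,0,0.0032,0,-0.0038,-0.2],[0,0,0,0.0032,0,-0.0038,-0.2],[0,0,0,0.0032,0,-0.0038,-0.2],[0,0,0,0.0032,0,-0.0038,-0.2],[0,0,0,0.0032,0,-0.0038,-0.2],[0,0,0,0.0032,0,-0.0038,-0.2],[0,0,0,0.0032,0,-0.0038,-0.2],[0,0,0,0.0032,0,-0.0038,-0.2],[0,0,0,0.0032,0,-0.0038,-0.2],[0,0,0,0.0032,0,-0.0038,-0.2]]]'

```text
time: 6.55
eef_pos: [0.4388, -0.0437, 0.0084]
orientation: [[0.329, 0.857, -0.396], [0.55, -0.515, -0.657], [-0.768, -0.002, -0.641]]
wrist_force: [-1.6, -3.2, 1.2]
grip_width: 0.0344
```

Run:
```python
from h import *
from rig import *
s=state()
print(s["time"],s["eef_pos"],s["wrist_force"],s["joint_positions"])
d=np.array([np.cos(np.radians(59)),np.sin(np.radians(59)),0])
print("contact-based mill",s["eef_pos"]+.03*d)
f=grab_frame("wrist");t=grab_frame("top")
cv2.imwrite("pics/3.png",np.vstack([f["pixels"][::2,::2],t["pixels"][140:340,180:500]])[:,:,::-1])
```

```text
6.55 [ 0.43877902 -0.0437277   0.00840899] [-1.57758377 -3.23098903  1.20232895] [-0.74033987  0.78669071  2.32966956  1.33935858  0.70115967 -1.52945032]
contact-based mill [ 0.45423017 -0.01801268  0.00840899]
```

View pics/3.png

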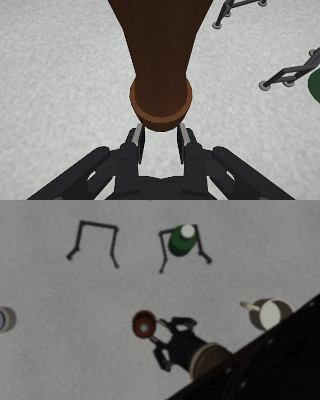

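The mill is upright, seated in the cradle and moving, with a push force of about 3.6 N. I'll carry on along the same line.

Call:
jog_arm --commands '[[[0,0,0,0.0032,0,-0.0038,-0.2],[0,0,0,0.0032,0,-0.0038,-0.2],[0,0,0,0.0032,0,-0.0038,-0.2],[0,0,0,0.0032,0,-0.0038,-0.2],[0,0,0,0.0032,0,-0.0038,-0.2],[0,0,0,0.0032,0,-0.0038,-0.2],[0,0,0,0.0032,0,-0.0038,-0.2],[0,0,0,0.0032,0,-0.0038,-0.2],[0,0,0,0.0032,0,-0.0038,-0.2],[0,0,0,0.0032,0,-0.0038,-0.2]]]'

```text
time: 7.9
eef_pos: [0.4659, 0.0019, 0.0082]
orientation: [[0.328, 0.857, -0.396], [0.551, -0.515, -0.657], [-0.768, -0.002, -0.641]]
wrist_force: [-1.3, -3.1, 2.2]
grip_width: 0.0342
```

Call:
jog_arm --commands '[[[0,0,0,0.0032,0,-0.0038,-0.2],[0,0,0,0.0032,0,-0.0038,-0.2],[0,0,0,0.0032,0,-0.0038,-0.2],[0,0,0,0.0032,0,-0.0038,-0.2],[0,0,0,0.0032,0,-0.0038,-0.2],[0,0,0,0.0032,0,-0.0038,-0.2],[0,0,0,0.0032,0,-0.0038,-0.2],[0,0,0,0.0032,0,-0.0038,-0.2],[0,0,0,0.0032,0,-0.0038,-0.2],[0,0,0,0.0032,0,-0.0038,-0.2]]]'

```text
time: 9.15
eef_pos: [0.4932, 0.0476, 0.0081]
orientation: [[0.328, 0.857, -0.396], [0.551, -0.515, -0.657], [-0.767, -0.002, -0.641]]
wrist_force: [-2.8, -2.3, 2.6]
grip_width: 0.0342
```

```bash
cat >> h.py <<'E'
def mill(t):
    """mill by brown mask in the top view: head knob ray at 0.21 and foot from the mask"""
    h=cv2.cvtColor(t["pixels"],cv2.COLOR_RGB2HSV);m=cv2.inRange(h,(0,110,25),(16,255,160))
    m[:120]=0;m=cv2.morphologyEx(m,cv2.MORPH_OPEN,np.ones((3,3)))
    n,l,st,c=cv2.connectedComponentsWithStats(m);o=[]
    for i in range(1,n):
        if st[i,4]>150 and st[i,0]<480:o.append((c[i].round(1).tolist(),st[i].tolist(),ray(t,*c[i],.11).round(4)))
    return o
E
python3 - <<'E'
from h import *
from rig import *
print(mill(pickle.load(open("top0.pkl","rb"))))
s=state()
d=np.array([np.cos(np.radians(59)),np.sin(np.radians(59)),0])
print(s["time"],s["eef_pos"],s["wrist_force"],s["eef_pos"]+.03*d)
t=grab_frame("top");print(mill(t))
E
```

```text
[([336.9, 275.3], [328, 266, 19, 20, 243], array([ 0.4288, -0.0468]))]
9.15 [0.49321779 0.04757634 0.00805221] [-2.8047647 -2.2805363  2.6257957] [0.50866893 0.07329136 0.00805221]
[]
```

Call:
jog_arm --commands '[[[0,0,0,0.0033,0,-0.0039,-0.2],[0,0,0,0.0033,0,-0.0039,-0.2],[0,0,0,0.0033,0,-0.0039,-0.2],[0,0,0,0.0033,0,-0.0039,-0.2],[0,0,0,0.0033,0,-0.0039,-0.2],[0,0,0,0.0033,0,-0.0039,-0.2],[0,0,0,0.0033,0,-0.0039,-0.2],[0,0,0,0.0033,0,-0.0039,-0.2],[0,0,0,0.003,0,-0.0035,-0.2],[0,0,0,0.002,0,-0.0024,-0.2]]]'

```text
time: 10.45
eef_pos: [0.52, 0.0927, 0.0078]
orientation: [[0.328, 0.858, -0.396], [0.551, -0.514, -0.657], [-0.767, -0.002, -0.641]]
wrist_force: [-2.1, -3.0, 2.4]
grip_width: 0.0343
```

Call:
jog_arm --commands '[[[0,0,0,-0.002,0,0.0024,-0.2],[0,0,0,-0.004,0,0.005,-0.2],[0,0,0,-0.007,0,0.008,-0.2],[0,0,0,-0.009,0,0.009,-0.2],[0,0,0,-0.011,0,0.008,-0.2],[0,0,0,-0.012,0,0.008,-0.2],[0,0,0,-0.012,0,0.008,-0.2],[0,0,0,-0.012,0,0.008,-0.2],[0,0,0,-0.012,0,0.008,-0.2],[0,0,0,0,0,0,-0.2]]]'

```text
time: 11.7
eef_pos: [0.4631, -0.0023, 0.0293]
orientation: [[0.33, 0.856, -0.399], [0.55, -0.518, -0.656], [-0.768, -0.003, -0.641]]
wrist_force: [-0.2, -0.3, -0.2]
grip_width: 0.0341
```

Run:
```python
from h import *
from rig import *
s=state();print(s["time"],s["eef_pos"],s["wrist_force"])
t=grab_frame("top");pickle.dump(t,open("top4.pkl","wb"));g=grab_frame("scene");pickle.dump(g,open("scene4.pkl","wb"))
a=cv2.resize(t["pixels"][150:280,235:365],None,fx=3,fy=3,interpolation=2);b=cv2.resize(g["pixels"][120:250,300:430],None,fx=3,fy=3,interpolation=2)
cv2.imwrite("pics/4.png",np.hstack([a,b])[:,:,::-1])
```

```text
11.7 [ 0.4630851  -0.00230979  0.02929355] [-0.19520033 -0.29747062 -0.23048927]
```

View pics/4.png

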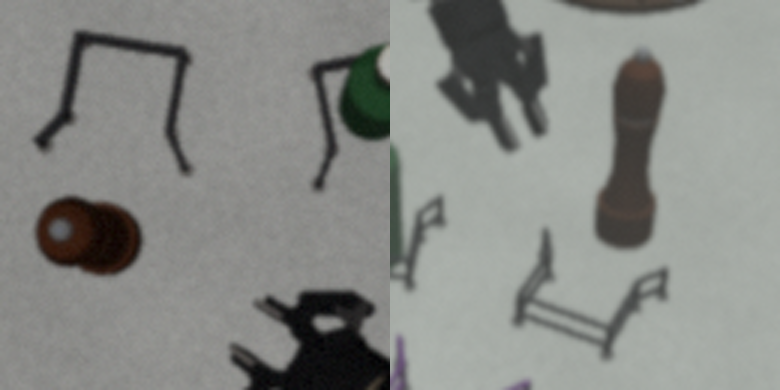

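The mill stands upright in front of the bay: its foot is at crop (106,238) in the top view and its bottom edge at crop (624,247) in the scene view. The hand has backed off clear. I'll locate the mill and refine the bay angle.

Run:
```python
from h import *
t=pickle.load(open("top4.pkl","rb"));g=pickle.load(open("scene4.pkl","rb"))
A=lambda u,v,z:ray(t,235+u/3-.33,150+v/3-.33,z);B=lambda u,v,z:ray(g,300+(u-390)/3-.33,120+v/3-.33,z)
m=A(106,238,.03);d=g["T"][:2,3]-m;d/=np.linalg.norm(d)
print("mill top",m,"scene",B(624,247,0)-.03*d)
th=np.radians(-10.1);R=np.array([[np.cos(th),-np.sin(th)],[np.sin(th),np.cos(th)]]);o=np.array([.664,.098])
print("mill in bay",R.T@(m-o))
for n,q,z in[("BLfoot",(520,322),0),("BRfoot... left post",(606,355),0),("BLtop",(522,302),.034),("BRtop",(610,336),.034)]:print(n,R.T@(B(*q,z)-o))
for q in[(82,38),(183,52),(67,117),(171,132)]:print("top",R.T@(A(*q,.034)-o))
from rig import state
s=state();b=m-.075*R[:,0];print("b",b)
for fl in(-1,1):
    print(np.degrees((Ro.from_matrix(s["orientation"]).inv()*Ro.from_matrix(pose(-10.1,40,fl))).magnitude()))
```

```text
mill top [0.53426696 0.11481676] scene [0.53339867 0.12071557]
mill in bay [-0.13067169 -0.00619471]
BLfoot [ 0.03771861 -0.03754974]
BRfoot... left post [0.03915043 0.04999022]
BLtop [ 0.04431635 -0.0334508 ]
BRtop [0.04665671 0.05426843]
top [0.03072528 0.04414001]
top [ 0.03283468 -0.04204372]
top [-0.03734554  0.04398625]
top [-0.03532644 -0.04407793]
b [0.46042923 0.12796926]
68.97234454135952
128.6609644992908
```

Run:
```python
from h import *
from rig import state
s=state()
rows(s["eef_pos"],s["orientation"],[.458,.01,.06],pose(-10.1,40),10,-.2)
print();rows([.458,.01,.06],pose(-10.1,40),[.461,.129,.04],pose(-10.1,40),10,-.2)
```

```text
[5.3, 0.0, 4.4, -0.0019, -0.0011, -0.0025, -0.2],
[5.3, 0.0, 4.4, -0.002, -0.0011, -0.0024, -0.2],
[5.3, 0.0, 4.4, -0.0021, -0.0012, -0.0023, -0.2],
[5.3, 0.0, 4.4, -0.0022, -0.0012, -0.0022, -0.2],
[5.3, 0.0, 4.4, -0.0023, -0.0013, -0.0021, -0.2],
[5.3, 0.0, 4.4, -0.0024, -0.0013, -0.002, -0.2],
[5.3, 0.0, 4.4, -0.0025, -0.0013, -0.0019, -0.2],
[5.3, 0.0, 4.4, -0.0026, -0.0012, -0.0017, -0.2],
[5.3, 0.0, 4.4, -0.0027, -0.0012, -0.0016, -0.2],
[5.3, 0.0, 4.4, -0.0028, -0.0011, -0.0015, -0.2],

[0.0, 0.0, 0.0, 0.0004, -0.0118, 0.0027, -0.2],
[0.0, 0.0, 0.0, 0.0004, -0.0118, 0.0027, -0.2],
[0.0, 0.0, 0.0, 0.0004, -0.0118, 0.0027, -0.2],
[0.0, 0.0, 0.0, 0.0004, -0.0118, 0.0027, -0.2],
[0.0, 0.0, 0.0, 0.0004, -0.0118, 0.0027, -0.2],
[0.0, 0.0, 0.0, 0.0004, -0.0118, 0.0027, -0.2],
[0.0, 0.0, 0.0, 0.0004, -0.0118, 0.0027, -0.2],
[0.0, 0.0, 0.0, 0.0004, -0.0118, 0.0027, -0.2],
[0.0, 0.0, 0.0, 0.0004, -0.0118, 0.0027, -0.2],
[0.0, 0.0, 0.0, 0.0004, -0.0118, 0.0027, -0.2],
```

Call:
jog_arm --commands '[[[5.3,0,4.4,-0.002,-0.001,-0.0025,-0.2],[5.3,0,4.4,-0.002,-0.001,-0.0024,-0.2],[5.3,0,4.4,-0.002,-0.001,-0.0023,-0.2],[5.3,0,4.4,-0.002,-0.001,-0.0022,-0.2],[5.3,0,4.4,-0.002,-0.001,-0.002,-0.2],[5.3,0,4.4,-0.0025,-0.001,-0.002,-0.2],[5.3,0,4.4,-0.0025,-0.001,-0.002,-0.2],[5.3,0,4.4,-0.0025,-0.001,-0.0017,-0.2],[5.3,0,4.4,-0.0027,-0.001,-0.0016,-0.2],[5.3,0,4.4,-0.0028,-0.001,-0.0015,-0.2]]]'

```text
time: 13.05
eef_pos: [0.483, 0.0022, 0.0602]
orientation: [[0.609, -0.206, -0.766], [-0.13, -0.979, 0.159], [-0.783, 0.003, -0.622]]
wrist_force: [0.1, -0.2, 0.7]
grip_width: 0.0339
```

Run:
```python
from h import *
from rig import state
s=state();print(s["time"],s["eef_pos"],s["joint_positions"],s["wrist_force"],np.degrees((Ro.from_matrix(s["orientation"]).inv()*Ro.from_matrix(pose(-10.1,40))).as_rotvec()))
rows(s["eef_pos"],s["orientation"],[.461,.129,.035],pose(-10.1,40),10,-.2)
```

```text
13.05 [0.48302705 0.00219089 0.06022205] [ 0.07883974  0.67967781  2.64977913  3.38007687  0.85329771 -1.50502734] [ 0.10656102 -0.15516561  0.71276671] [-1.25156259  1.50847588 -1.26055799]
[-0.1, 0.2, -0.1, -0.001, -0.012, 0.0053, -0.2],
[-0.1, 0.2, -0.1, -0.001, -0.012, 0.0052, -0.2],
[-0.1, 0.2, -0.1, -0.001, -0.012, 0.0052, -0.2],
[-0.1, 0.2, -0.1, -0.001, -0.012, 0.0052, -0.2],
[-0.1, 0.2, -0.1, -0.001, -0.012, 0.0052, -0.2],
[-0.1, 0.2, -0.1, -0.001, -0.012, 0.0051, -0.2],
[-0.1, 0.2, -0.1, -0.0009, -0.012, 0.0051, -0.2],
[-0.1, 0.2, -0.1, -0.0009, -0.0121, 0.0051, -0.2],
[-0.1, 0.2, -0.1, -0.0009, -0.0121, 0.005, -0.2],
[-0.1, 0.2, -0.1, -0.0009, -0.0121, 0.005, -0.2],
```

The elbow joint is near its range limit here, so I'll stay a little farther out, at x about 0.48.

Call:
jog_arm --commands '[[[-0.1,0.2,-0.1,0.0012,-0.0125,0.0015,-0.2],[-0.1,0.2,-0.1,0.0012,-0.0125,0.0015,-0.2],[-0.1,0.2,-0.1,0.0012,-0.0125,0.0015,-0.2],[-0.1,0.2,-0.1,0.0012,-0.0125,0.0015,-0.2],[-0.1,0.2,-0.1,0.0012,-0.0125,0.0015,-0.2],[-0.1,0.2,-0.1,0.0012,-0.0125,0.0015,-0.2],[-0.1,0.2,-0.1,0.0012,-0.0125,0.0015,-0.2],[-0.1,0.2,-0.1,0.0012,-0.0125,0.0015,-0.2],[-0.1,0.2,-0.1,0.0012,-0.0125,0.0015,-0.2],[-0.1,0.2,-0.1,0.0012,-0.0125,0.0015,-0.2]]]'

```text
time: 14.3
eef_pos: [0.5019, 0.1347, 0.0394]
orientation: [[0.639, -0.173, -0.749], [-0.116, -0.985, 0.129], [-0.76, 0.005, -0.65]]
wrist_force: [-0.5, -0.7, 0.3]
grip_width: 0.0347
```

```bash
cat >> h.py <<'E'
def inbay(p):
    th=np.radians(-10.1);R=np.array([[np.cos(th),-np.sin(th)],[np.sin(th),np.cos(th)]])
    return R.T@(np.array(p)[:2]-[.664,.098])
def world(b,z):
    th=np.radians(-10.1);R=np.array([[np.cos(th),-np.sin(th)],[np.sin(th),np.cos(th)]])
    return np.append(R@np.array(b)+[.664,.098],z)
E
python3 - <<'E'
from h import *
from rig import *
s=state();print(s["time"],s["eef_pos"],inbay(s["eef_pos"]),s["joint_positions"],s["wrist_force"])
rows(s["eef_pos"],s["orientation"],world([-.188,-.005],.010),pose(-10.1,40),10,-.2)
f=grab_frame("wrist");cv2.imwrite("pics/5.png",f["pixels"][:,:,::-1])
E
```

```text
14.3 [0.50193597 0.13471204 0.03942801] [-0.16599062  0.00772248] [ 0.49710401  0.73589341  2.52057538  3.74531669  0.79919302 -1.47795959] [-0.48508864 -0.6747868   0.32808361]
[0.0, -0.1, -0.0, 0.0008, 0.0013, 0.0036, -0.2],
[0.0, -0.1, -0.0, 0.0008, 0.0013, 0.0036, -0.2],
[0.0, -0.1, -0.0, 0.0008, 0.0013, 0.0036, -0.2],
[0.0, -0.1, -0.0, 0.0008, 0.0013, 0.0036, -0.2],
[0.0, -0.1, -0.0, 0.0008, 0.0013, 0.0036, -0.2],
[0.0, -0.1, -0.0, 0.0008, 0.0013, 0.0036, -0.2],
[0.0, -0.1, -0.0, 0.0008, 0.0013, 0.0036, -0.2],
[0.0, -0.1, -0.0, 0.0008, 0.0013, 0.0036, -0.2],
[0.0, -0.1, -0.0, 0.0008, 0.0013, 0.0036, -0.2],
[0.0, -0.1, -0.0, 0.0008, 0.0013, 0.0036, -0.2],
```

View pics/5.png

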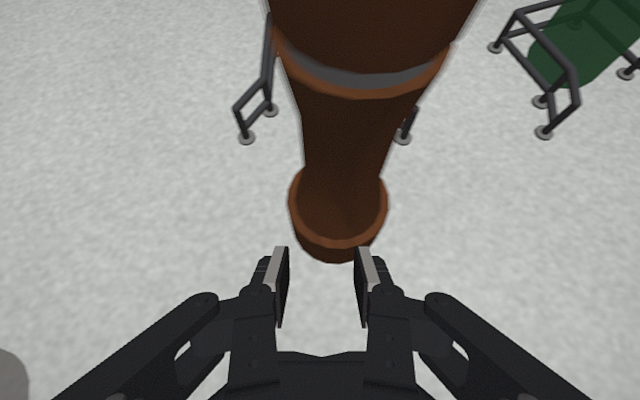

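The mill's foot centre is at about x=337 and the finger midline at about 322, so I need to shift right. The bay's front feet show at (247,138) and (403,140), which lets me cross-check its axis. First I'll back off and lower.

Call:
jog_arm --commands '[[[0,-0.1,0,0.0008,0.001,0.0036,-0.2],[0,-0.1,0,0.0008,0.001,0.0036,-0.2],[0,-0.1,0,0.0008,0.001,0.0036,-0.2],[0,-0.1,0,0.0008,0.001,0.0036,-0.2],[0,-0.1,0,0.0008,0.001,0.0036,-0.2],[0,-0.1,0,0.0008,0.001,0.0036,-0.2],[0,-0.1,0,0.0008,0.001,0.0036,-0.2],[0,-0.1,0,0.0008,0.001,0.0036,-0.2],[0,-0.1,0,0.0008,0.001,0.0036,-0.2],[0,-0.1,0,0.0008,0.001,0.0036,-0.2]]]'

```text
time: 15.6
eef_pos: [0.4767, 0.1286, 0.0081]
orientation: [[0.625, -0.173, -0.761], [-0.114, -0.985, 0.131], [-0.772, 0.005, -0.635]]
wrist_force: [-0.0, -0.7, -0.3]
grip_width: 0.0338
```

Run:
```python
from h import *
from rig import *
s=state();print(s["time"],s["eef_pos"],inbay(s["eef_pos"]),s["joint_positions"],s["wrist_force"])
f=grab_frame("wrist");cv2.imwrite("pics/6.png",f["pixels"][:,:,::-1]);pickle.dump(f,open("w6.pkl","wb"))
```

```text
15.6 [0.47665898 0.12859858 0.00805856] [-0.1898038  -0.00272899] [ 0.50839949  0.84095697  2.56630823  3.67959343  0.90675467 -1.36481323] [-0.04278125 -0.68194625 -0.32895198]
```

View pics/6.png

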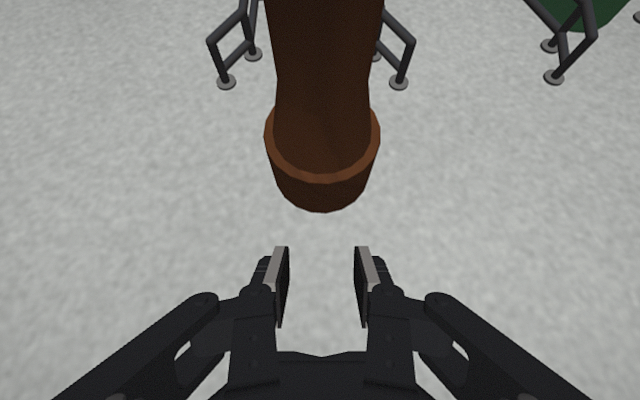

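The foot and fingers are now both centred at x of about 322. The bay's front feet are at (226,82) and (399,82).

Run:
```python
from h import *
from rig import *
f=pickle.load(open("w6.pkl","rb"))
for q in[(226,82),(399,82),(253,54)]:print(inbay(ray(f,*q,0)))
m=ray(f,321,212,0);d=f["T"][:2,3]-m;d/=np.linalg.norm(d);print("mill",inbay(m-.03*d))
s=state()
for b in[-.145,-.03]:rows(s["eef_pos"],s["orientation"],world([b,0],.009),pose(-10.1,40),10 if b<-.1 else 30,-.2)
```

```text
[-0.06129688  0.06674316]
[-0.0604521 -0.0580938]
[-0.03398075  0.04968111]
mill [-0.13075283 -0.00221865]
[0.0, 0.1, -0.0, 0.0028, -0.0003, -0.0036, -0.2],
[0.0, 0.1, -0.0, 0.0028, -0.0003, -0.0036, -0.2],
[0.0, 0.1, -0.0, 0.0028, -0.0003, -0.0036, -0.2],
[0.0, 0.1, -0.0, 0.0028, -0.0003, -0.0036, -0.2],
[0.0, 0.1, -0.0, 0.0028, -0.0003, -0.0036, -0.2],
[0.0, 0.1, -0.0, 0.0028, -0.0003, -0.0036, -0.2],
[0.0, 0.1, -0.0, 0.0028, -0.0003, -0.0036, -0.2],
[0.0, 0.1, -0.0, 0.0028, -0.0003, -0.0035, -0.2],
[0.0, 0.1, -0.0, 0.0028, -0.0003, -0.0035, -0.2],
[0.0, 0.1, -0.0, 0.0028, -0.0003, -0.0035, -0.2],
[0.0, 0.0, -0.0, 0.0034, -0.0001, -0.0042, -0.2],
[0.0, 0.0, -0.0, 0.0034, -0.0001, -0.0042, -0.2],
[0.0, 0.0, -0.0, 0.0034, -0.0001, -0.0041, -0.2],
[0.0, 0.0, -0.0, 0.0034, -0.0001, -0.0041, -0.2],
[0.0, 0.0, -0.0, 0.0034, -0.0001, -0.0041, -0.2],
[0.0, 0.0, -0.0, 0.0034, -0.0001, -0.0041, -0.2],
[0.0, 0.0, -0.0, 0.0034, -0.0001, -0.0041, -0.2],
[0.0, 0.0, -0.0, 0.0034, -0.0001, -0.0041, -0.2],
[0.0, 0.0, -0.0, 0.0034, -0.0001, -0.0041, -0.2],
[0.0, 0.0, -0.0, 0.0034, -0.0001, -0.0041, 
[... 306 characters left out ...]

[0.0, 0.0, -0.0, 0.0034, -0.0001, -0.0041, -0.2],
[0.0, 0.0, -0.0, 0.0034, -0.0001, -0.0041, -0.2],
[0.0, 0.0, -0.0, 0.0034, -0.0001, -0.0041, -0.2],
[0.0, 0.0, -0.0, 0.0034, -0.0001, -0.0041, -0.2],
[0.0, 0.0, -0.0, 0.0034, -0.0001, -0.0041, -0.2],
[0.0, 0.0, -0.0, 0.0034, -0.0001, -0.0041, -0.2],
[0.0, 0.0, -0.0, 0.0034, -0.0001, -0.0041, -0.2],
[0.0, 0.0, -0.0, 0.0034, -0.0001, -0.0041, -0.2],
[0.0, 0.0, -0.0, 0.0034, -0.0001, -0.0041, -0.2],
[0.0, 0.0, -0.0, 0.0034, -0.0001, -0.0041, -0.2],
[0.0, 0.0, -0.0, 0.0034, -0.0001, -0.0041, -0.2],
[0.0, 0.0, -0.0, 0.0034, -0.0001, -0.0041, -0.2],
[0.0, 0.0, -0.0, 0.0034, -0.0001, -0.0041, -0.2],
[0.0, 0.0, -0.0, 0.0034, -0.0001, -0.0041, -0.2],
```

Call:
jog_arm --commands '[[[0,0.1,0,0.0032,-0.0003,-0.0038,-0.2],[0,0,0,0.0032,-0.0003,-0.0038,-0.2],[0,0.1,0,0.0032,-0.0003,-0.0038,-0.2],[0,0,0,0.0032,-0.0003,-0.0038,-0.2],[0,0.1,0,0.0032,-0.0003,-0.0038,-0.2],[0,0,0,0.0032,-0.0003,-0.0038,-0.2],[0,0.1,0,0.0032,-0.0003,-0.0038,-0.2],[0,0,0,0.0032,-0.0003,-0.0038,-0.2],[0,0.1,0,0.0032,-0.0003,-0.0038,-0.2],[0,0,0,0.0032,-0.0003,-0.0038,-0.2]]]'

```text
time: 16.9
eef_pos: [0.5286, 0.1222, 0.0074]
orientation: [[0.631, -0.173, -0.756], [-0.115, -0.985, 0.129], [-0.767, 0.006, -0.641]]
wrist_force: [-2.4, 0.7, 3.3]
grip_width: 0.0341
```

Call:
jog_arm --commands '[[[0,0,0,0.0032,-0.0003,-0.0038,-0.2],[0,0,0,0.0032,-0.0003,-0.0038,-0.2],[0,0,0,0.0032,-0.0003,-0.0038,-0.2],[0,0,0,0.0032,-0.0003,-0.0038,-0.2],[0,0,0,0.0032,-0.0003,-0.0038,-0.2],[0,0,0,0.0032,-0.0003,-0.0038,-0.2],[0,0,0,0.0032,-0.0003,-0.0038,-0.2],[0,0,0,0.0032,-0.0003,-0.0038,-0.2],[0,0,0,0.0032,-0.0003,-0.0038,-0.2],[0,0,0,0.0032,-0.0003,-0.0038,-0.2]]]'

```text
time: 18.15
eef_pos: [0.5814, 0.1161, 0.0072]
orientation: [[0.631, -0.173, -0.756], [-0.115, -0.985, 0.129], [-0.767, 0.006, -0.641]]
wrist_force: [-3.0, 0.2, 2.6]
grip_width: 0.0344
```

Run:
```python
from h import *
from rig import *
s=state();print(s["time"],s["eef_pos"],inbay(s["eef_pos"]),s["joint_positions"],s["wrist_force"],np.degrees((Ro.from_matrix(s["orientation"]).inv()*Ro.from_matrix(pose(-10.1,40))).as_rotvec()))
f=grab_frame("wrist");t=grab_frame("top")
cv2.imwrite("pics/7.png",np.vstack([f["pixels"][::2,::2],cv2.resize(t["pixels"][150:270,225:385],None,fx=2,fy=2,interpolation=2)])[:,:,::-1])
```

```text
18.15 [0.58141374 0.11606595 0.00719538] [-0.0844746   0.00330311] [ 0.3499905   0.79400734  2.37609492  3.65567563  0.72079652 -1.55772711] [-2.98194098  0.18659233  2.64484874] [ 0.309747    0.11781328 -0.16197145]
```

View pics/7.png

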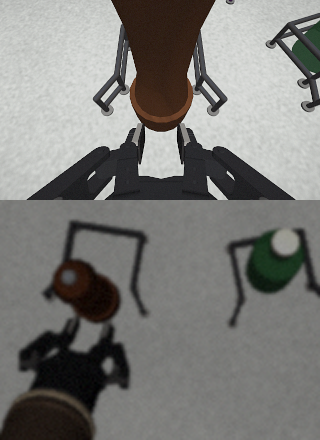

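The fingers, mill and bay mouth are all centred (wrist-view midlines near x=160). The knuckles are wide, so I'll back off slightly and narrow the cradle, off contact, so they clear the flare tips. Then I'll continue.

Call:
jog_arm --commands '[[[0,0,0,-0.004,0,0.005,-0.2],[0,0,0,-0.005,0,0.006,-0.3],[0,0,0,0,0,0,-0.5],[0,0,0,0,0,0,-0.5],[0,0,0,0.003,0,-0.0036,-0.5],[0,0,0,0.003,0,-0.0036,-0.5],[0,0,0,0.003,0,-0.0036,-0.5],[0,0,0,0.0032,0,-0.0038,-0.5],[0,0,0,0.0032,0,-0.0038,-0.5],[0,0,0,0.0032,0,-0.0038,-0.5]]]'

```text
time: 19.5
eef_pos: [0.5969, 0.1134, 0.0069]
orientation: [[0.631, -0.173, -0.756], [-0.115, -0.985, 0.129], [-0.767, 0.006, -0.641]]
wrist_force: [-2.7, 0.8, 2.5]
grip_width: 0.0213
```

Call:
jog_arm --commands '[[[0,0,0,0.0024,-0.0001,-0.0028,-0.5],[0,0,0,0.0024,-0.0001,-0.0028,-0.5],[0,0,0,0.0024,-0.0001,-0.0028,-0.5],[0,0,0,0.0024,-0.0001,-0.0028,-0.5],[0,0,0,0.0024,-0.0001,-0.0028,-0.5],[0,0,0,0.0024,-0.0001,-0.0028,-0.5],[0,0,0,0.0024,-0.0001,-0.0028,-0.5],[0,0,0,0.0024,-0.0001,-0.0028,-0.5],[0,0,0,0.0024,-0.0001,-0.0028,-0.5],[0,0,0,0,0,0,-0.5]]]'

```text
time: 20.75
eef_pos: [0.6324, 0.1081, 0.0067]
orientation: [[0.631, -0.173, -0.756], [-0.115, -0.985, 0.129], [-0.767, 0.005, -0.642]]
wrist_force: [0.1, 0.2, 0.6]
grip_width: 0.0216
```

Run:
```python
from h import *
from rig import *
s=state();print(s["time"],s["eef_pos"],inbay(s["eef_pos"]),s["wrist_force"],s["grip_width"])
f=grab_frame("wrist");g=grab_frame("scene")
cv2.imwrite("pics/8.png",np.hstack([f["pixels"][:320:2,::2],cv2.resize(g["pixels"][130:250,280:430],(320,256))[48:208]])[:,:,::-1])
```

```text
20.75 [0.63242511 0.10811035 0.00667175] [-0.0328586   0.00441648] [0.10396483 0.17415608 0.63674347] 0.021602736435926032
```

View pics/8.png

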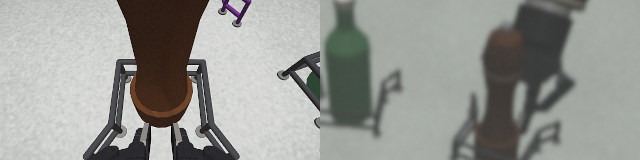

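The mill is between the rails and nearly home. I'll creep forward in small steps and watch the force for the back rail.

Call:
jog_arm --commands '[[[0,0,0,0.0008,0,-0.0009,-0.5],[0,0,0,0.0008,0,-0.0009,-0.5],[0,0,0,0.0008,0,-0.0009,-0.5],[0,0,0,0.0008,0,-0.0009,-0.5],[0,0,0,0.0008,0,-0.0009,-0.5],[0,0,0,0.0008,0,-0.0009,-0.5],[0,0,0,0.0008,0,-0.0009,-0.5],[0,0,0,0.0008,0,-0.0009,-0.5],[0,0,0,0.0008,0,-0.0009,-0.5],[0,0,0,0.0008,0,-0.0009,-0.5]]]'

```text
time: 22.1
eef_pos: [0.6348, 0.1073, 0.0051]
orientation: [[0.622, -0.167, -0.765], [-0.112, -0.986, 0.123], [-0.775, 0.009, -0.632]]
wrist_force: [-15.5, 4.0, 13.9]
grip_width: 0.021
```

Run:
```python
from h import *
from rig import *
s=state();print(s["time"],s["eef_pos"],inbay(s["eef_pos"]),s["wrist_force"],s["grip_width"])
```

```text
22.1 [0.63479963 0.10732301 0.00508291] [-0.0303828   0.00405776] [-15.48892793   4.01656497  13.89164448] 0.0210051945727911
```

The force rose to about 16 N and the motion stalled, so the mill is against the back rail. I'll ease off straight back.

Call:
jog_arm --commands '[[[0,0,0,-0.001,0,0.001,-0.5],[0,0,0,-0.002,0,0.002,-0.5],[0,0,0,-0.004,0,0.004,-0.5],[0,0,0,-0.006,0,0.006,-0.5],[0,0,0,-0.008,0,0.008,-0.5],[0,0,0,-0.01,0,0.01,-0.5],[0,0,0,-0.012,0,0.009,-0.5],[0,0,0,-0.012,0,0.009,-0.5],[0,0,0,-0.012,0,0.009,-0.5],[0,0,0,-0.012,0,0.009,-0.5]]]'

```text
time: 23.35
eef_pos: [0.5279, 0.1254, 0.0255]
orientation: [[0.622, -0.167, -0.765], [-0.112, -0.986, 0.123], [-0.775, 0.009, -0.632]]
wrist_force: [0.3, 0.5, 0.2]
grip_width: 0.0218
```

Call:
jog_arm --commands '[[[0,0,0,-0.012,0,0.004,-0.5],[0,0,0,-0.012,0,0.004,-0.5],[0,0,0,-0.012,0,0,-0.5],[0,0,0,-0.012,0,0,-0.5],[0,0,0,-0.012,0,-0.004,-0.5],[0,0,0,-0.01,0,-0.005,-0.5],[0,0,0,-0.01,0,-0.005,-0.5],[0,0,0,0,0,0,-0.5],[0,0,0,0,0,0,-0.5],[0,0,0,0,0,0,-0.5]]]'

```text
time: 24.6
eef_pos: [0.479, 0.1352, 0.0969]
orientation: [[0.624, -0.166, -0.764], [-0.11, -0.986, 0.124], [-0.774, 0.007, -0.634]]
wrist_force: [0.4, 0.1, 0.4]
grip_width: 0.0216
```

Run:
```python
from h import *
from rig import *
s=state();print(s["time"],s["eef_pos"],inbay(s["eef_pos"]),s["wrist_force"])
f=grab_frame("wrist");g=grab_frame("scene");t=grab_frame("top")
pickle.dump((f,g,t),open("end.pkl","wb"))
T=cv2.resize(t["pixels"][140:260,225:425],(400,240),interpolation=2);S=cv2.resize(g["pixels"][100:250,320:420],(360,540),interpolation=2)
cv2.imwrite("pics/9.png",np.hstack([np.vstack([cv2.resize(f["pixels"],(400,250)),T,np.zeros((50,400,3),np.uint8)]),S])[:,:,::-1])
```

```text
24.6 [0.4789976  0.13518999 0.09694358] [-0.18865733  0.0041704 ] [0.40385968 0.13039782 0.37352903]
```

View pics/9.png

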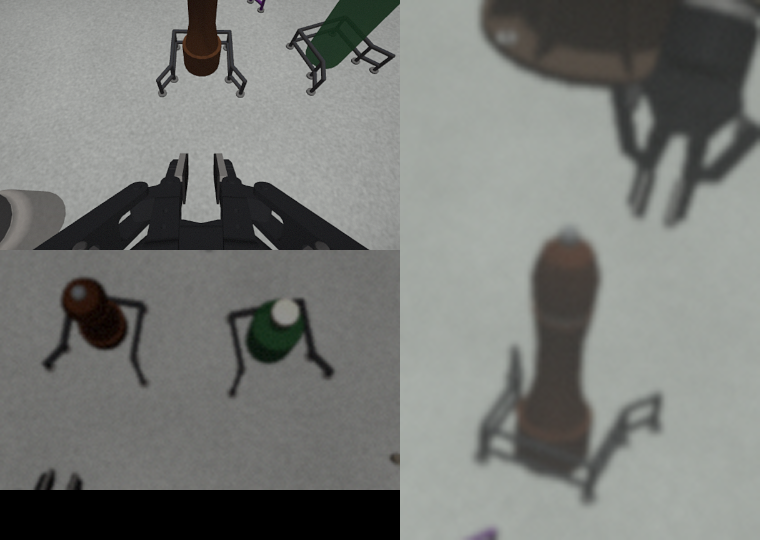

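The mill is upright between the rails against the back. I'll check its depth and sideways offset numerically against the bay's front feet in the wrist view.

Run:
```python
from h import *
f,g,t=pickle.load(open("end.pkl","rb"))
F=lambda u,v,z:ray(f,u*1.6,v*1.6,z)
a,b=inbay(F(162,94.5,0)),inbay(F(242,94,0));m=F(202,75.5,0);d=f["T"][:2,3]-m;d/=np.linalg.norm(d)
print("tips",a,b,"mill",inbay(m-.03*d))
A=lambda u,v,z:ray(t,225+u/2,140+(v-250)/2,z)
print("top mill",inbay(A(104,328,.03)),"corners",inbay(A(145,306,.034)),"tips",inbay(A(48,365,.034)),inbay(A(144,383,.034)),"head",inbay(A(80,293,.2)))
for n in("jar","mug"):pass
o=pickle.load(open("top0.pkl","rb"))["pixels"];D=np.abs(o.astype(int)-t["pixels"]).max(2)
print("jar/mug/oil diff",[int(np.percentile(D[y:y+44,x:x+44],99)) for x,y in[(152,240),(435,234),(345,160)]])
```

```text
tips [-0.06375789  0.06685711] [-0.06112321 -0.06046246] mill [0.00365602 0.00323954]
top mill [-0.00437313 -0.00050172] corners [ 0.03107972 -0.04703644] tips [-0.0625572   0.05961998] [-0.06468497 -0.06282401] head [0.00299229 0.00361684]
jar/mug/oil diff [11, 11, 11]
```

The depth checks disagree slightly: the wrist view says +4 mm and the top view -4 mm. At the stall the upward force was also high, so a fingertip may have been rubbing the counter. There's plenty of time left, so I'll do one more gentle push a few mm higher to confirm the mill is home.

Run:
```python
from h import *
from rig import *
s=state()
rows(s["eef_pos"],s["orientation"],world([-.12,.004],.0145),pose(-10.1,40),10,-.5)
print();rows(world([-.12,.004],.0145),pose(-10.1,40),world([-.045,.004],.0135),pose(-10.1,40),10,-.5)
```

```text
[0.1, 0.1, 0.0, 0.0107, 0.0, -0.0001, -0.5],
[0.1, 0.1, 0.0, 0.0107, 0.0, -0.0001, -0.5],
[0.1, 0.1, 0.0, 0.0107, 0.0, -0.0001, -0.5],
[0.1, 0.1, 0.0, 0.0107, 0.0, -0.0001, -0.5],
[0.1, 0.1, 0.0, 0.0107, 0.0, -0.0, -0.5],
[0.1, 0.1, 0.0, 0.0107, 0.0, -0.0, -0.5],
[0.1, 0.1, 0.0, 0.0107, 0.0, -0.0, -0.5],
[0.1, 0.1, 0.0, 0.0107, 0.0, -0.0, -0.5],
[0.1, 0.1, 0.0, 0.0107, 0.0, 0.0, -0.5],
[0.1, 0.1, 0.0, 0.0107, 0.0, 0.0, -0.5],

[0.0, 0.0, 0.0, 0.0049, 0.0, -0.0057, -0.5],
[0.0, 0.0, 0.0, 0.0049, 0.0, -0.0057, -0.5],
[0.0, 0.0, 0.0, 0.0049, 0.0, -0.0057, -0.5],
[0.0, 0.0, 0.0, 0.0049, 0.0, -0.0057, -0.5],
[0.0, 0.0, 0.0, 0.0049, 0.0, -0.0057, -0.5],
[0.0, 0.0, 0.0, 0.0049, 0.0, -0.0057, -0.5],
[0.0, 0.0, 0.0, 0.0049, 0.0, -0.0057, -0.5],
[0.0, 0.0, 0.0, 0.0049, 0.0, -0.0057, -0.5],
[0.0, 0.0, 0.0, 0.0049, 0.0, -0.0057, -0.5],
[0.0, 0.0, 0.0, 0.0049, 0.0, -0.0057, -0.5],
```

Call:
jog_arm --commands '[[[0.1,0.1,0,0.0105,0,0,-0.5],[0.1,0.1,0,0.0105,0,0,-0.5],[0.1,0.1,0,0.0105,0,0,-0.5],[0.1,0.1,0,0.0105,0,0,-0.5],[0.1,0.1,0,0.0105,0,0,-0.5],[0.1,0.1,0,0.0105,0,0,-0.5],[0.1,0.1,0,0.0105,0,0,-0.5],[0.1,0.1,0,0.0105,0,0,-0.5],[0.1,0.1,0,0.0105,0,0,-0.5],[0.1,0.1,0,0.008,0,0,-0.5]]]'

```text
time: 26.0
eef_pos: [0.5482, 0.1228, 0.0114]
orientation: [[0.637, -0.18, -0.749], [-0.113, -0.984, 0.141], [-0.762, -0.005, -0.647]]
wrist_force: [-0.2, 0.8, -0.5]
grip_width: 0.0215
```

Call:
jog_arm --commands '[[[0,0,0,0.0046,0,-0.0055,-0.5],[0,0,0,0.0046,0,-0.0055,-0.5],[0,0,0,0.0046,0,-0.0055,-0.5],[0,0,0,0.0046,0,-0.0055,-0.5],[0,0,0,0.0046,0,-0.0055,-0.5],[0,0,0,0.0046,0,-0.0055,-0.5],[0,0,0,0.0046,0,-0.0055,-0.5],[0,0,0,0.0046,0,-0.0055,-0.5],[0,0,0,0.0046,0,-0.0055,-0.5],[0,0,0,0,0,0,-0.5]]]'

```text
time: 27.25
eef_pos: [0.6168, 0.1102, 0.0126]
orientation: [[0.638, -0.18, -0.748], [-0.113, -0.984, 0.141], [-0.762, -0.005, -0.648]]
wrist_force: [0.1, 0.5, -0.7]
grip_width: 0.0216
```

Run:
```python
from h import *
from rig import *
s=state();print(s["time"],s["eef_pos"],inbay(s["eef_pos"]),s["wrist_force"])
```

```text
27.25 [0.61678446 0.1102102  0.01255061] [-0.04862512  0.00374094] [ 0.13834599  0.49219779 -0.69461293]
```

Call:
jog_arm --commands '[[[0,0,0,0.0009,0,-0.0011,-0.5],[0,0,0,0.0009,0,-0.0011,-0.5],[0,0,0,0.0009,0,-0.0011,-0.5],[0,0,0,0.0009,0,-0.0011,-0.5],[0,0,0,0.0009,0,-0.0011,-0.5],[0,0,0,0.0009,0,-0.0011,-0.5],[0,0,0,0.0009,0,-0.0011,-0.5],[0,0,0,0.0009,0,-0.0011,-0.5],[0,0,0,0.0009,0,-0.0011,-0.5],[0,0,0,0.0009,0,-0.0011,-0.5]]]'

```text
time: 28.5
eef_pos: [0.6308, 0.1076, 0.0125]
orientation: [[0.637, -0.18, -0.749], [-0.113, -0.984, 0.14], [-0.762, -0.005, -0.647]]
wrist_force: [0.3, 0.3, -0.2]
grip_width: 0.0212
```

Call:
jog_arm --commands '[[[0,0,0,0.0007,0,-0.0008,-0.5],[0,0,0,0.0007,0,-0.0008,-0.5],[0,0,0,0.0007,0,-0.0008,-0.5],[0,0,0,0.0007,0,-0.0008,-0.5],[0,0,0,0.0007,0,-0.0008,-0.5],[0,0,0,0.0007,0,-0.0008,-0.5],[0,0,0,0.0007,0,-0.0008,-0.5],[0,0,0,0.0007,0,-0.0008,-0.5],[0,0,0,0.0007,0,-0.0008,-0.5],[0,0,0,0.0007,0,-0.0008,-0.5]]]'

```text
time: 29.75
eef_pos: [0.6345, 0.1071, 0.0102]
orientation: [[0.629, -0.174, -0.758], [-0.11, -0.985, 0.135], [-0.77, -0.002, -0.638]]
wrist_force: [-9.0, 4.2, 7.5]
grip_width: 0.0209
```

Run:
```python
from h import *
from rig import *
s=state();print(s["time"],s["eef_pos"],inbay(s["eef_pos"]),s["wrist_force"])
```

```text
29.75 [0.63451071 0.10712882 0.01022652] [-0.03063319  0.00381591] [-9.04089402  4.20971628  7.50237611]
```

It stalled at the same place (x about -0.0305 in the bay frame) with the tips 5 mm higher, so the mill is hard against the back rail. Retreating for good.

Call:
jog_arm --commands '[[[0,0,0,-0.0006,0,0.0007,-0.5],[0,0,0,-0.0012,0,0.0014,-0.5],[0,0,0,-0.003,0,0.0036,-0.5],[0,0,0,-0.006,0,0.006,-0.5],[0,0,0,-0.008,0,0.008,-0.5],[0,0,0,-0.01,0,0.01,-0.5],[0,0,0,-0.012,0,0.009,-0.5],[0,0,0,-0.012,0,0.009,-0.5],[0,0,0,-0.012,0,0.009,-0.5],[0,0,0,-0.012,0,0.009,-0.5]]]'

```text
time: 31.0
eef_pos: [0.5296, 0.1253, 0.0287]
orientation: [[0.629, -0.174, -0.758], [-0.11, -0.985, 0.135], [-0.77, -0.002, -0.638]]
wrist_force: [0.0, 0.5, 0.2]
grip_width: 0.0216
```

Call:
jog_arm --commands '[[[0,0,0,-0.012,0,0.004,-0.5],[0,0,0,-0.012,0,0.004,-0.5],[0,0,0,-0.012,0,0,-0.5],[0,0,0,-0.012,0,0,-0.5],[0,0,0,-0.012,0,-0.004,-0.5],[0,0,0,-0.01,0,-0.005,-0.5],[0,0,0,-0.01,0,-0.005,-0.5],[0,0,0,0,0,0,-0.5],[0,0,0,0,0,0,-0.5],[0,0,0,0,0,0,-0.5]]]'

```text
time: 32.25
eef_pos: [0.4801, 0.1348, 0.0998]
orientation: [[0.631, -0.173, -0.756], [-0.107, -0.985, 0.136], [-0.768, -0.004, -0.64]]
wrist_force: [-0.1, -0.8, 0.3]
grip_width: 0.0215
```

Run:
```python
from h import *
from rig import *
s=state();print(s["time"],s["eef_pos"],s["wrist_force"],np.abs(s["qvel"]).max())
t=grab_frame("top");g=grab_frame("scene");a=pickle.load(open("end.pkl","rb"))
for n,x,y,r in[("top",t,a[2],(slice(140,270),slice(225,400))),("scene",g,a[1],(slice(150,260),slice(320,420)))]:
    print(n,"changed px vs last view",int((np.abs(x["pixels"][r].astype(int)-y["pixels"][r]).max(2)>30).sum()))
o=pickle.load(open("top0.pkl","rb"))["pixels"];D=np.abs(o.astype(int)-t["pixels"]).max(2)
print("jar/mug/oil diff",[int(np.percentile(D[y:y+44,x:x+44],99)) for x,y in[(152,240),(435,234),(345,160)]])
```

```text
32.25 [0.48013875 0.13479559 0.09977041] [-0.1116317  -0.81939045  0.3058715 ] 0.0038465435378303883
top changed px vs last view 0
scene changed px vs last view 0
jar/mug/oil diff [11, 11, 11]
```

```bash
python3 -c "
from rig import *
print(close_job())"
```

```text
the job is handed in; nothing more can be done
None
```

The pepper mill is standing upright in the empty dark wire bay, pushed home against the back rail. I handed the job in at about 32 s, with no verdict reported.

**How it went:** I pushed the mill with a two-finger cradle low on its foot, with the hand leaning back 40°. It went diagonally to a point in front of the bay, then straight in along the bay's axis. Sliding took about 3–5 N. It was never pinched or lifted, and it was upright in every picture.

**Last checks:**
- **Home position:** I pushed twice, the second time with the fingertips about 5 mm higher. Both stalled at the same depth (TCP at -30 mm in the bay frame), at about 21 N and then 12 N in total. The camera depth readings disagreed by a few mm: wrist view +4 mm, top view -4 mm, against 0 for home. I relied on the repeated stall.
- **Mill at rest:** after the second retreat, the top and scene views showed no change around the mill and bay compared with the views after the first.
- **Bystanders:** the jar, mug and oil bottle showed only image noise compared with the first top view.
- **Hand:** clear of everything, with under 1 N at the wrist.

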